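# Click the tray counter's thumbwheel round to its mark and zero it

## Task

Set the tray counter for the next batch: with a fingertip, flick the top of its toothed thumbwheel forward (the top edge moves away from the robot's side, towards the far side of the counter), click by click, until the one broad flat tooth stands straight up in line with the marks on the cheeks, and do not click past it. Then press the round zeroing button on the counter's base right down and let it come up again. Work gently: touch only, do not grasp, lift or shift the counter, and leave the dishes, cup, jar, spoon and other things where they are.

Things in the scene. Friction and masses are not known exactly. Their poses are not given: they have to be found in the camera images.
- counter: Tray counter, loose but heavy (2.6 kg). Origin on the table under the wheel's middle; x forward (the way the wheel's top must move), y left, z up. Black base plate 130 x 185 x 8 mm (y -57 to +128). Two grey cheeks (y -38 to -20 and 20 to 38, 84 long in x, tops at 78 mm), each with a 3 mm steel mark on top at x = 0; the wheel stands out between them. Button block on the left (+y).
- counter_axle (a point): Centre of the white thumbwheel, on its axle, 60 mm above the table; axes as the counter's (axle along y). Hub 27 mm in radius, 30 wide; eight even teeth, tips 50 mm from the axle: at rest one stands straight up (tip at 110 mm), its neighbours' tips lie 13 mm lower, 34 mm before and behind. Seven are round pegs 9 mm thick, one is a flat paddle 34 mm wide along y, 7 thick.
- wheel (a joint): Wheel angle, rad: 0 = broad tooth straight up; grows as the top moves forward. A click is 0.785; a spring detent pulls the wheel to the nearest click. It starts 1, 2 or 3 clicks short (-0.785, -1.571, -2.356). 2 to 6 N at a tip turns it. A fingertip 9 mm below the top tip's height, swept forward from behind, pushes the top tooth on; past half a click the detent finishes once the finger is lifted.
- broad_tip (a point): Middle of the outer end of the wheel's broad flat tooth, 50 mm from the axle; moves with the wheel.
- zero (a joint): Travel of the zeroing button, m: 0 up, 0.006 fully down (about 6 N); springs back up.
- zero_top (a point): Centre of the top of the zeroing button, a round white button 30 mm across, pressed straight down; at rest its top stands 46 mm above the table, 87 mm to the left (+y) of the wheel's middle.
- dish_stack: Bystander: stack of yellow dishes, 96 mm across, 66 mm high; stands right of the counter. Origin at centre of underside.
- cup: Bystander: white cup, 68 mm across, 58 mm high, beyond the counter. Origin at centre of underside.
- jar: Bystander: glass jar, 52 mm across, 80 mm high, beyond the counter's left part. Origin at centre of underside.
- spoon: Bystander: steel spoon 190 mm long lying left of the counter.
- mixing_bowl: Bystander: steel bowl, 190 mm across, 75 mm high, far left. Origin at centre of underside.
- spray_bottle: Bystander: white spray bottle, 72 mm across, 210 mm high, far left. Origin at centre of underside.
Not all that is in view belongs to the job. What is shaped like the counter but yellow is not meant.

How it is judged:
By the outcome, as a careful person would: the job done as asked, in the order asked, and still so for the second after the job is handed in, with the robot touching nothing.
It also fails if it takes over 51 s, if anything falls off the work surface, if the arm or the gripper's body presses on something with over 40 N, if the wrist force passes 120 N, or if a joint passes its speed limit or range.

## Robot

A 6-joint arm with a two-finger parallel gripper is mounted at the origin on the work surface. World frame = base frame: x ahead of the robot, y to its left, z up, the work surface at z = 0. Lengths are in m, angles in degrees, forces in N, time in s.
With the tool pointing down it reaches from about 0.3 to 0.95 m from the base axis. Payload 3.1 kg.
Tool frame: the origin (TCP) lies at the very end of the fingers, on their centre line; the grasp point (between the pads) lies 19 mm behind it; z points along the fingers, y is the line along which they close (so a half turn about z gives the same grasp; the last joint's range is limited). The gripper opens to 85 mm and grips with 20 to 120 N. Pads are 22 mm wide; open, the fingers measure 114 mm over their backs; the gripper's body (76 mm by 85 mm) begins 54 mm behind the grasp point. The pads swing forward as they close: fully open they stand 13 mm farther back than shut.
Start: joints at [-67.993, 17.653, 93.61, -0, 68.738, -3.994], TCP at [0.274, -0.562, 0.231] pointing down, gripper open.
Joint ranges: [-175.34, 175.34], [-45.06, 112.39], [2.9, 150.54], [-68.45, 248.45], [3.09, 151.38], [-168.51, 168.51]. Speed limits (degrees/s): [159.86, 159.86, 180, 180, 180, 180].

## Interface

Orientations are given as [roll, pitch, yaw] about the fixed x, y, z axes, in that order (R = Rz(yaw) Ry(pitch) Rx(roll)).
In Python, from rig import bot gives the robot as it stands.
- The arm moves only by the shell command python3 -m pendant 'ROWS' [FORCE]. ROWS is text: rows parted by semicolons, each of 7 numbers parted by spaces: the shift along the tool's x, y, z in m, then the turn, a rotation vector about the tool's x, y, z in rad, then the finger opening in m, from 0 to 0.0854. A call has 1 to 12 rows; each row is the pose to reach, as a shift and turn from the pose commanded when the call began, along the tool's axes at that moment; what a row does not reach only later rows make up. A row lasts 1/10 s, in which the tool goes at most 50 mm and 8.59 degrees, less where a joint would pass 70% of its speed; a pose out of reach is approached as far as the arm can. A call with a gripper value outside its range is refused whole. The fingers move at their own pace and stop on an object; FORCE is the grip in N (left out, the last holds). Time passes only in rows, so rows that repeat a pose let the fingers close. It gives the time, the measured TCP pose, the force, the opening and the grip force at its end, in the units of the state.
- bot.observe(): the state, without advancing time (a new reading comes with each control period).
- bot.snapshot(name): name is "scene" or "top" or "wrist"; returns the picture (420x560x3 uint8, red, green, blue); there is no depth.
- bot.calibration(name): a dict with "fovy" (degrees; the focal length in pixels is half the picture's height over the tangent of half this angle, whatever the lens; pixels are square), "cx", "cy" (the principal point, pixels), "rvec" (rotation vector, rad) and "tvec" (3), from world to camera coordinates, as OpenCV has them. Camera axes: x right, y down, z forward; pixel columns grow to the right and rows downward; lengths in m; the calibration is good to about 2 mm. A picture is of the moment at which its call begins: read the wrist's pose just before it. calibration takes no time and is no camera call; for the wrist camera it gives the pose at the moment of the call.
- bot.finish_job(): hands the job in; it is judged then, once.
The state is a dict: "clock": time; "joints": joint angles; "joint_velocities": joint speeds; "joint_efforts": joint torques, N m; "position": TCP position; "eef_rot": TCP orientation; "wrist_force": force on the tool from outside, world axes, zero at the start; "torque": the same for the moment, N m; "width": finger opening in m; "gripper_force": force on a finger pad.
Only numpy, scipy, OpenCV 4.12 (cv2) and the standard library are available. Lean on these libraries where they do the work, as an engineer would, in place of code of your own. Each camera call takes 0.05 s, during which the arm holds its last target. There are 200 camera calls.

## Working session

There is one attempt and no reset: what is moved stays moved. The work goes in short steps, Python scripts to look and compute and a shell command to move; the robot and the scene stay as the last step left them, time stands still between calls to the robot, and variables do not carry over. Pictures are saved under pics/ and viewed, at most 11 in all, crops included, and the job is handed in when it is done.

```bash
mkdir -p pics
cat > h.py <<'E'
import numpy as np, cv2
from rig import bot
def cam(n):
    c=bot.calibration(n); f=210/np.tan(np.radians(c["fovy"])/2)
    return f,c["cx"],c["cy"],cv2.Rodrigues(np.array(c["rvec"],float))[0],np.array(c["tvec"],float)
def plane(k,u,v,z):
    f,cx,cy,R,t=k; d=R.T@np.array([(u-cx)/f,(v-cy)/f,1]); o=-R.T@t
    return o+d*(z-o[2])/d[2]
def proj(k,p):
    f,cx,cy,R,t=k; q=R@np.array(p)+t; return cx+f*q[0]/q[2],cy+f*q[1]/q[2]
def snap(n,name):
    im=cv2.cvtColor(bot.snapshot(n),cv2.COLOR_RGB2BGR); cv2.imwrite(f"pics/{name}.png",im); return im
E
python3 - <<'E'
from h import *
for n in("scene","top"):
    snap(n,n+"0"); k=cam(n); print(n,k[0],-k[3].T@k[4])
s=bot.observe();print(s)
E
```

```text
scene 379.0531842969284 [ 1.36125404 -0.08681629  0.73255673]
top 497.5481269390926 [0.26172788 0.16197026 1.55590232]
{'clock': 0.1, 'joints': array([-6.79947968e+01,  1.76996716e+01,  9.36821221e+01,  4.78520225e-04,
        6.87387536e+01, -3.99460463e+00]), 'joint_velocities': array([ 0.03433477, -0.1021541 , -0.05223829, -0.00492632,  0.03774684,
       -0.19374863]), 'joint_efforts': array([-5.71403016e-04, -4.16407764e+01, -2.77644199e+01, -1.11634399e-04,
        4.05844068e-03,  5.92664861e-06]), 'position': array([ 0.27366494, -0.56106512,  0.23016111]), 'eef_rot': array([-1.79879777e+02, -8.84212617e-03,  2.59996246e+01]), 'wrist_force': array([-0.11395772,  1.00250726, -0.07166826]), 'torque': array([ 0.02385103, -0.01363662,  0.01506334]), 'gripper_force': 0.0, 'width': 0.08520290446089977}
```

View pics/scene0.png

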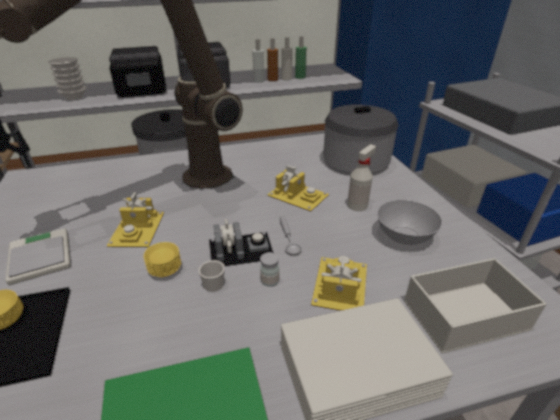

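View pics/top0.png

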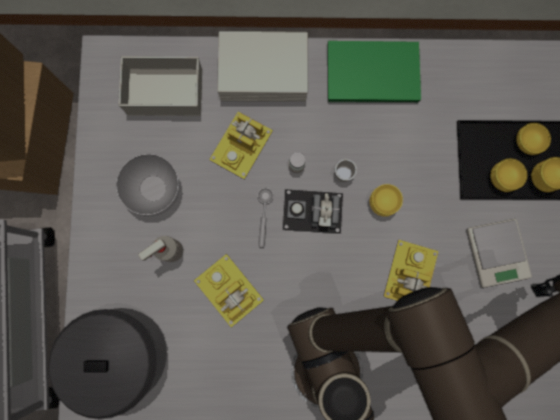

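The black counter is in the top view at about (313,211), with its button at (297,209) and wheel at (326,211). Next I'll measure it from the base outline and the button.

Run:
```python
from h import *
im=cv2.imread("pics/top0.png");k=cam("top")
x0,y0=275,180
c=im[y0:245,x0:350]; g=c.max(2)
m=((g<75)).astype(np.uint8); m=cv2.morphologyEx(m,cv2.MORPH_CLOSE,np.ones((13,13)))
cs=max(cv2.findContours(m,0,2)[0],key=cv2.contourArea)
P=np.array([plane(k,p[0][0]+x0,p[0][1]+y0,.008)[:2] for p in cs],np.float32)
r=cv2.minAreaRect(P);print(r)
C=np.array(r[0]); b=cv2.boxPoints(r);print(b)
e=[b[1]-b[0],b[2]-b[1]];L=max(e,key=np.linalg.norm);L=L/np.linalg.norm(L);L*=np.sign(L[1])
print("axis y",L,"yaw",np.degrees(np.arctan2(-L[0],L[1])),"origin",C-L*.0355,"button",C+L*(.087-.0355))
print("button from px",plane(k,297,209,.046),"wheel px",plane(k,326,211,.09))
big=cv2.resize(c,None,fx=8,fy=8,interpolation=cv2.INTER_CUBIC)
s=cv2.imread("pics/scene0.png")[210:275,200:275]
cv2.imwrite("pics/c1.png",np.vstack([big[:290*2,:600]]))
cv2.imwrite("pics/c2.png",cv2.resize(s,None,fx=8,fy=8,interpolation=cv2.INTER_CUBIC))
```

```text
((0.508585512638092, 0.02759251743555069), (0.20126689970493317, 0.17172715067863464), 86.28297424316406)
[[ 0.41637862 -0.0672628 ]
 [ 0.5877445  -0.07839568]
 [ 0.6007924   0.12244783]
 [ 0.42942655  0.13358071]]
axis y [0.06482901 0.9978964 ] yaw -3.7170353 origin [ 0.50628408 -0.00783281] button [0.51192421 0.07898418]
button from px [0.48814318 0.08946185 0.046     ] wheel px [0.47586916 0.00504099 0.09      ]
```

View pics/c1.png

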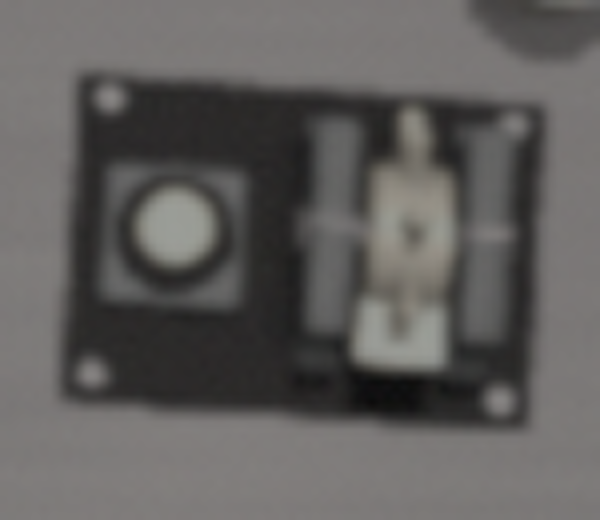

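View pics/c2.png

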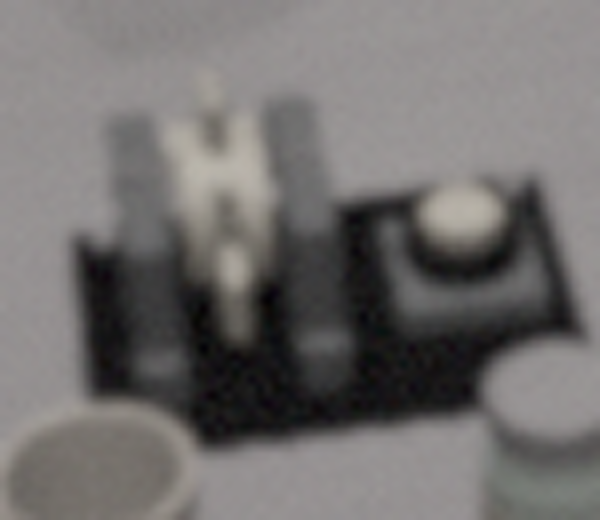

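Crop c1 shows the broad white paddle at the robot's side of the wheel, around (400,340). A peg is visible above it at (400,320), so the wheel looks 2 clicks short. I'll get the pose from the plate corners, the cheek marks and the button.

Run:
```python
from h import *
k=cam("top"); q=lambda x,y,z:plane(k,275+(x+.5)/8-.5,180+(y+.5)/8-.5,z)[:2]
c=[q(*p,.008) for p in((80,73),(545,103),(526,428),(63,401))]
print(np.round(c,4)); C=np.mean(c,0)
L=(c[0]-c[1]+c[3]-c[2])/2; F=(c[0]-c[3]+c[1]-c[2])/2
print(np.linalg.norm(L),np.linalg.norm(F)); l=L/np.linalg.norm(L)
print("yaw",np.degrees(np.arctan2(-l[0],l[1])),np.degrees(np.arctan2(F[1],F[0])))
o=C-l*.0355
print("origin",o,"button",o+l*.087,"button px",q(175,228,.046),"marks",q(330,226,.078),q(492,234,.078),"mid",(q(330,226,.078)+q(492,234,.078))/2)
print("paddle end at z60",q(398,367,.060),"at z25",q(398,367,.025))
```

```text
[[ 0.5587  0.1268]
 [ 0.5475 -0.0573]
 [ 0.4182 -0.0479]
 [ 0.4282  0.1334]]
0.18303349496331398 0.13010961358755302
yaw -3.3205197971863716 -3.5308588753575743
origin [0.48609546 0.00331806] button [0.49113464 0.090172  ] button px [0.49104749 0.0911826 ] marks [0.48718951 0.03435232] [ 0.4843982  -0.02665468] mid [0.48579385 0.00384882]
paddle end at z60 [0.43600914 0.00743572] at z25 [0.44008684 0.00382004]
```

```bash
r=".363 -.457 -.03 0 0 .513 0"; python3 -m pendant '.363 -.457 -.03 0 0 .513 0;.363 -.457 -.03 0 0 .513 0;.363 -.457 -.03 0 0 .513 0;.363 -.457 -.03 0 0 .513 0;.363 -.457 -.03 0 0 .513 0;.363 -.457 -.03 0 0 .513 0;.363 -.457 -.03 0 0 .513 0;.363 -.457 -.03 0 0 .513 0;.363 -.457 -.03 0 0 .513 0;.363 -.457 -.03 0 0 .513 0;.363 -.457 -.03 0 0 .513 0;.363 -.457 -.03 0 0 .513 0'
python3 -m pendant '0 0 0 0 0 0 0;0 0 0 0 0 0 0;0 0 0 0 0 0 0;0 0 0 0 0 0 0'
python3 - <<'E'
from h import *
s=bot.observe();print(s["clock"],s["joints"],s["position"],s["eef_rot"],s["width"])
k=cam("wrist");print(-k[3].T@k[4]);snap("wrist","w1")
for p in((.486,.0036,.110),(.491,.0904,.046)):print(proj(k,p))
E
```

```text
clock: 1.3
position: [0.3997, 0.0109, 0.2613]
eef_rot: [-180.0, -0.0, -3.3]
wrist_force: [1.0, -0.6, 0.4]
width: 0.0003
gripper_force: 0.0
clock: 1.7
position: [0.3995, 0.0069, 0.2609]
eef_rot: [180.0, 0.0, -3.5]
wrist_force: [0.0, 0.8, -0.2]
width: -0.0001
gripper_force: 0.0
1.7 [-5.23762466e+00 -1.03570877e+01  1.19851521e+02 -2.31535101e-02
  7.05488880e+01  8.82902171e+01] [0.39954605 0.00693488 0.2609469 ] [ 1.79979476e+02  4.39550089e-02 -3.52013122e+00] -7.065603536822631e-05
[0.4812185  0.00215889 0.40372485]
(np.float64(277.30489815928905), np.float64(104.65289483014323))
(np.float64(200.4318441799733), np.float64(105.88326170880053))
```

View pics/w1.png

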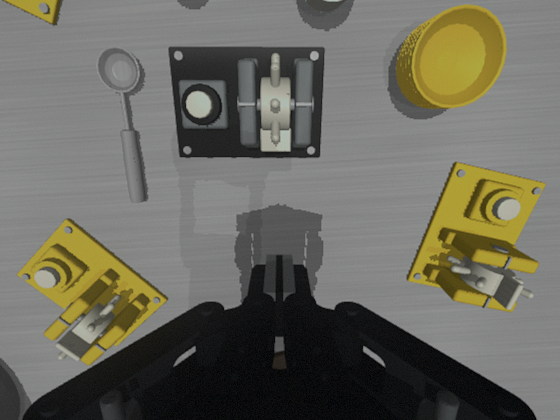

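The wrist view agrees with the prediction. The top peg is at (275,104), the button at (199,104), and the paddle is at (276,141), underneath and behind the rear peg. That makes it 2 clicks short. First flick now.

```bash
python3 -m pendant '0 -.003 .05 0 0 0 0;0 -.003 .1 0 0 0 0;0 -.003 .14 0 0 0 0;0 -.003 .159 0 0 0 0;0 -.003 .159 0 0 0 0;.03 -.003 .159 0 0 0 0;.055 -.003 .159 0 0 0 0'
python3 -m pendant '.01 0 0 0 0 0 0;.017 0 0 0 0 0 0;.025 0 0 0 0 0 0;.031 0 0 0 0 0 0;.037 0 0 0 0 0 0;.037 0 0 0 0 0 0'
python3 - <<'E'
from h import *
snap("wrist","w2");snap("scene","s2")
E
```

```text
clock: 2.45
position: [0.4569, 0.0069, 0.1036]
eef_rot: [180.0, -0.1, -3.5]
wrist_force: [-0.3, 0.5, 1.2]
width: -0.0003
gripper_force: 0.0
clock: 3.05
position: [0.4929, 0.0056, 0.1025]
eef_rot: [-180.0, -0.1, -3.4]
wrist_force: [-0.5, 0.6, 0.5]
width: 0.0001
gripper_force: 0.5
```

View pics/w2.png

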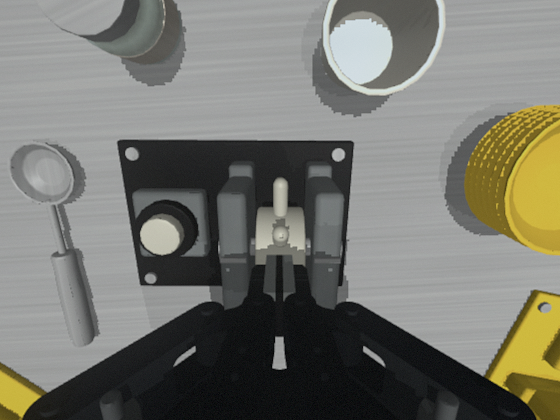

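The peg tip is at (281,234), a front peg is at (281,190), and the finger tip is at about row 295. I'll work out the peg's angle by projecting candidates.

Run:
```python
from h import *
k=cam("wrist");print("tcp px",proj(k,bot.observe()["position"]))
for a in range(-10,91,10):
    r=np.radians(a);x=.05*np.sin(r);print(a,np.round(proj(k,(.486+x*.998,.0048-x*.06,.06+.05*np.cos(r)))))
for p in((.486,.035,.078),(.486,.0045,.078)):print(np.round(proj(k,p)))
```

```text
tcp px (np.float64(279.46006833114257), np.float64(270.51170599166494))
-10 [282. 302.]
0 [282. 289.]
10 [282. 273.]
20 [282. 256.]
30 [282. 239.]
40 [282. 223.]
50 [282. 208.]
60 [282. 195.]
70 [282. 186.]
80 [282. 179.]
90 [282. 174.]
[233. 262.]
[282. 260.]
```

The wheel is at about 33°, past half a click. Lift, go back and look.

```bash
python3 -m pendant '0 0 -.03 0 0 0 0;0 0 -.06 0 0 0 0;-.04 0 -.06 0 0 0 0;-.09 0 -.06 0 0 0 0;-.09 0 -.06 0 0 0 0'
python3 - <<'E'
from h import *
im=snap("wrist","w3");k=cam("wrist")
for a in range(-135,91,45):
    r=np.radians(a);x=.05*np.sin(r);print(a,np.round(proj(k,(.486+x*.998,.0048-x*.06,.06+.05*np.cos(r)))))
E
```

```text
clock: 3.65
position: [0.3912, 0.0121, 0.1584]
eef_rot: [-180.0, 0.8, -3.4]
wrist_force: [-0.6, -0.2, -0.7]
width: 0.0002
gripper_force: 0.0
-135 [281. 141.]
-90 [281. 164.]
-45 [282. 151.]
0 [282.  95.]
45 [282.  34.]
90 [282.  22.]
```

View pics/w3.png

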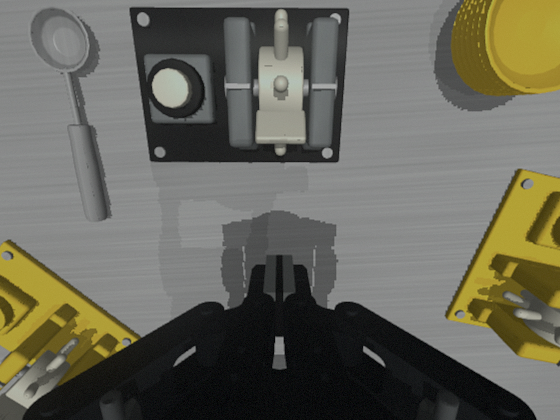

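The paddle is now at -45°, at (281,125), with one click to go. Same sweep again, slightly shorter.

```bash
python3 -m pendant '0 0 0 0 0 0 0;0 0 .04 0 0 0 0;0 0 .06 0 0 0 0;0 0 .06 0 0 0 0;.03 0 .06 0 0 0 0;.055 0 .06 0 0 0 0;.063 0 .06 0 0 0 0;.071 0 .06 0 0 0 0;.079 0 .06 0 0 0 0;.085 0 .06 0 0 0 0;.088 0 .06 0 0 0 0;.088 0 .06 0 0 0 0'
python3 -m pendant '0 0 -.03 0 0 0 0;0 0 -.06 0 0 0 0;-.04 0 -.08 0 0 0 0;-.08 0 -.08 0 0 0 0;-.08 0 -.08 0 0 0 0;-.08 0 -.08 0 0 0 0;-.08 0 -.08 0 0 0 0'
python3 - <<'E'
from h import *
im=snap("wrist","w4");k=cam("wrist");print(proj(k,(.486,.0048,.11)),proj(k,(.4912,.0912,.046)),bot.observe()["position"])
E
```

```text
clock: 4.9
position: [0.4903, 0.0058, 0.1024]
eef_rot: [-180.0, -0.0, -3.4]
wrist_force: [0.2, -1.1, -0.7]
width: -0.0005
gripper_force: 0.0
clock: 5.6
position: [0.411, 0.0104, 0.1827]
eef_rot: [180.0, -0.1, -3.4]
wrist_force: [-0.6, 0.7, 0.6]
width: 0.0
gripper_force: 0.0
(np.float64(281.25809859002396), np.float64(120.68300574660321)) (np.float64(183.67785680615242), np.float64(118.27131749473865)) [0.4112161  0.01042071 0.18264278]
```

View pics/w4.png

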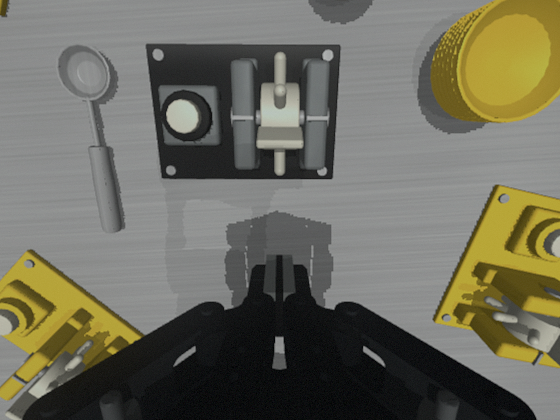

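The paddle end is near (280,135), but upright should be at row 120. The wheel may still be turning, so I'll compute its angle and measure again after a pause.

```bash
python3 -m pendant '0 0 0 0 0 0 0;0 0 0 0 0 0 0;0 0 0 0 0 0 0;0 0 0 0 0 0 0;0 0 0 0 0 0 0'
python3 - <<'E'
from h import *
im=snap("wrist","w5");k=cam("wrist")
for a in range(-50,61,10):
    r=np.radians(a);x=.05*np.sin(r);print(a,np.round(proj(k,(.486+x*.998,.0048-x*.06,.06+.05*np.cos(r)))))
old=cv2.imread("pics/w4.png")
cv2.imwrite("pics/w5c.png",cv2.resize(np.hstack([old[30:200,140:350],im[30:200,140:350]]),None,fx=1.9,fy=1.9,interpolation=cv2.INTER_CUBIC))
E
```

```text
clock: 6.15
position: [0.4101, 0.0105, 0.1822]
eef_rot: [-180.0, 0.0, -3.4]
wrist_force: [-0.6, 0.3, 0.4]
width: 0.0001
gripper_force: 0.0
-50 [281. 169.]
-40 [281. 163.]
-30 [281. 154.]
-20 [281. 144.]
-10 [281. 132.]
0 [281. 119.]
10 [281. 105.]
20 [281.  92.]
30 [281.  80.]
40 [281.  70.]
50 [281.  61.]
60 [281.  55.]
```

View pics/w5c.png

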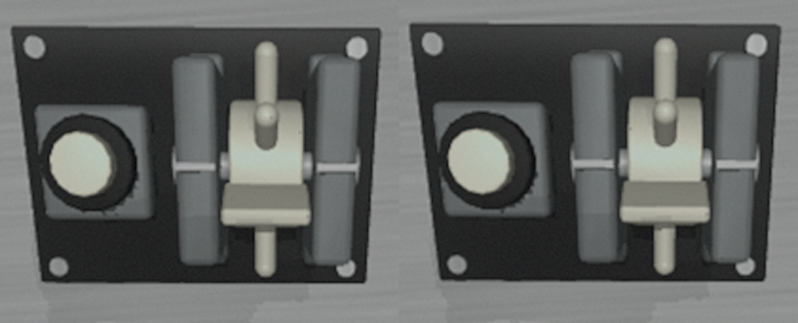

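The wheel is balanced at about half a click, with the paddle at -22° in both views. I'll push the paddle itself gently from behind, stopping short of vertical, so the detent takes it to 0.

```bash
python3 -m pendant '0 0 .04 0 0 0 0;0 0 .08 0 0 0 0;0 0 .08 0 0 0 0;.02 0 .08 0 0 0 0;.035 0 .08 0 0 0 0;.043 0 .08 0 0 0 0;.05 0 .08 0 0 0 0;.055 0 .08 0 0 0 0;.058 0 .08 0 0 0 0;.058 0 .08 0 0 0 0'
python3 -m pendant '-.02 0 0 0 0 0 0;-.058 0 -.04 0 0 0 0;-.058 0 -.08 0 0 0 0;-.058 0 -.08 0 0 0 0;-.058 0 -.08 0 0 0 0;-.058 0 -.08 0 0 0 0'
python3 - <<'E'
from h import *
im=snap("wrist","w6");k=cam("wrist");print(proj(k,(.486,.0048,.11)),proj(k,(.4912,.0912,.046)))
cv2.imwrite("pics/w6c.png",cv2.resize(im[30:200,140:350],None,fx=3,fy=3,interpolation=cv2.INTER_CUBIC))
E
```

```text
clock: 7.2
position: [0.4691, 0.007, 0.1038]
eef_rot: [180.0, -0.1, -3.4]
wrist_force: [0.6, 0.2, -0.5]
width: -0.0001
gripper_force: 0.0
clock: 7.8
position: [0.409, 0.0106, 0.1814]
eef_rot: [-180.0, 0.1, -3.4]
wrist_force: [1.0, -0.4, -0.1]
width: 0.0001
gripper_force: 0.0
(np.float64(281.3875366978053), np.float64(116.54100574544103)) (np.float64(182.74233233282155), np.float64(114.70672508146036))
```

View pics/w6c.png

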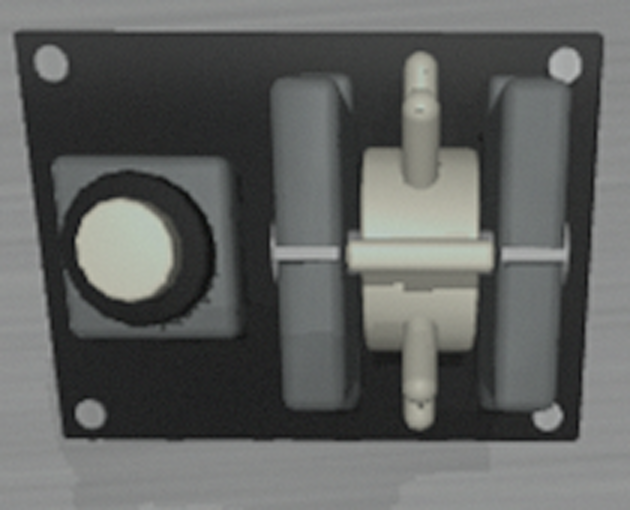

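The paddle is upright and in line with both marks, at crop row 252. Next I'll move above the button and come down to just over it.

```bash
python3 -m pendant '.03 -.03 0 0 0 0 0;.06 -.06 0 0 0 0 0;.076 -.0855 0 0 0 0 0;.076 -.0855 .04 0 0 0 0;.076 -.0855 .08 0 0 0 0;.076 -.0855 .12 0 0 0 0;.076 -.0855 .132 0 0 0 0;.076 -.0855 .132 0 0 0 0;.076 -.0855 .132 0 0 0 0'
python3 -m pendant '0 0 .002 0 0 0 0;0 0 .004 0 0 0 0;0 0 .006 0 0 0 0;0 0 .008 0 0 0 0;0 0 .009 0 0 0 0;0 0 .009 0 0 0 0'
```

```text
clock: 8.75
position: [0.4918, 0.0914, 0.0508]
eef_rot: [-180.0, -0.1, -3.4]
wrist_force: [0.5, -0.2, 0.5]
width: 0.0
gripper_force: 0.0
clock: 9.35
position: [0.4923, 0.0915, 0.042]
eef_rot: [-180.0, -0.2, -3.4]
wrist_force: [0.8, -0.4, 4.8]
width: -0.0001
gripper_force: 2.2
```

```bash
python3 -m pendant '0 0 .001 0 0 0 0;0 0 .002 0 0 0 0;0 0 .003 0 0 0 0;0 0 .003 0 0 0 0'
python3 -m pendant '0 0 .001 0 0 0 0;0 0 .001 0 0 0 0'
```

```text
clock: 9.75
position: [0.4924, 0.0915, 0.0399]
eef_rot: [-180.0, -0.1, -3.4]
wrist_force: [-2.2, -0.3, 13.9]
width: -0.0
gripper_force: 6.6
clock: 9.95
position: [0.4924, 0.0915, 0.0399]
eef_rot: [-180.0, -0.1, -3.4]
wrist_force: [-3.6, -1.6, 19.9]
width: -0.0
gripper_force: 10.0
```

The button has bottomed at z = 0.040, with the force rising while the position holds. Now I'll release and back off.

```bash
python3 -m pendant '0 0 -.01 0 0 0 0;0 0 -.05 0 0 0 0;0 0 -.1 0 0 0 0;0 0 -.14 0 0 0 0;-.05 .03 -.14 0 0 0 0;-.09 .06 -.14 0 0 0 0;-.09 .06 -.14 0 0 0 0;-.09 .06 -.14 0 0 0 0;-.09 .06 -.14 0 0 0 0'
python3 - <<'E'
from h import *
im=snap("wrist","w7");k=cam("wrist");print(proj(k,(.486,.0048,.11)),proj(k,(.4916,.0915,.046)))
E
```

```text
clock: 10.85
position: [0.3983, 0.037, 0.1773]
eef_rot: [-180.0, -0.0, -3.4]
wrist_force: [0.4, -0.9, 1.0]
width: 0.0
gripper_force: 0.0
(np.float64(320.88106336282635), np.float64(98.79768818593654)) (np.float64(210.04910170143415), np.float64(100.93810069437274))
```

View pics/w7.png

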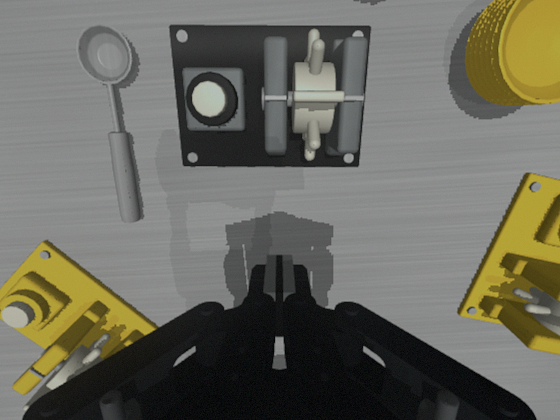

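The paddle is still upright and on the marks at (319,97). The button is back up at (209,98), and nothing else has moved.

```bash
python3 -c "
from rig import bot
print(bot.finish_job())"
```

```text
the job is handed in; nothing more can be done
None
```

The counter is set and the job is handed in: the wheel went forward two clicks until the broad tooth stood upright on the marks, then the zeroing button was pressed fully down and came back up, with the counter and everything else in view of the wrist camera unmoved.

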